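# Fit the drill chuck to the drilling head

### The arm

A 7-joint arm with a two-finger parallel gripper is mounted at the origin on the work surface. World frame = base frame: x ahead of the robot, y to its left, z up, the work surface at z = 0. Lengths are in m, angles in rad, forces in N, time in s.
With the tool pointing down it reaches from about 0.425 to 0.925 m from the base axis. Payload 6.8 kg.
Tool frame: the origin (TCP) lies at the very end of the fingers, on their centre line; the grasp point (between the pads) lies 19 mm behind it; z points along the fingers, y is the direction in which the jaws open and shut (so a half turn about z gives the same grasp; the last joint's range is limited). The gripper opens to 85 mm and grips with 20 to 120 N. Pads are 22 mm wide; open, the fingers measure 114 mm over their backs; the gripper's body (76 mm by 85 mm) begins 54 mm behind the grasp point. The pads swing forward as they close: fully open they stand 13 mm farther back than shut.
Start: joints at [1.134, 0.477, 0.022, 1.555, -0.011, 1.109, -0.083], TCP at [0.218, -0.639, 0.231] pointing down, gripper open.
Joint ranges: [-2.96, 2.96], [-0.34, 2.1], [-1.41, 1.46], [0.24, 2.44], [-1.37, 4.51], [0.17, 1.92], [-2.96, 2.96]. Speed limits (rad/s): [2.39, 2.39, 3.14, 3.14, 3.14, 3.14, 3.14].

### API

Orientations are given as a unit quaternion [w, x, y, z].
In Python, from station import bot gives the robot as it stands.
- The arm moves only by the tool move_arm, never from a script. Its argument "commands" is text: rows parted by semicolons, each of 7 numbers parted by spaces: the opening, from 0 (shut) to 1 (fully open), then the shift along the tool's x, y, z in cm, then the turn, a rotation vector about the tool's x, y, z in degrees. In form: gripper tx ty tz rx ry rz; .... A call has 1 to 12 rows; each row shifts and turns the commanded pose from where the row before left it, along the tool's axes as they then stand; what a row does not reach is not made up. A row lasts 1/12 s, in which the tool goes at most 41.7 mm and 7.16 degrees, less where a joint would pass 70% of its speed; a pose out of reach is approached as far as the arm can. A call with a gripper value outside its range is refused whole. The fingers move at their own pace and stop on an object; "force" is the grip in N (left out, the last holds). Time passes only in rows, so rows that do not move let the fingers close. It gives the time, the measured TCP pose, the force and the opening at its end, in the units of the state.
- bot.get_obs(): the state, without advancing time (a new reading comes with each control period).
- bot.read_camera(name): name is "scene" or "top" or "wrist"; returns a dict with "img" (480x640x3 uint8, red, green, blue), "K" (3x3 intrinsics, pixels), "rvec" (rotation vector, rad) and "tvec" (3), from world to camera coordinates, as OpenCV has them; the wrist camera has in their place "hand_eye" (4x4, takes a point from camera to tool coordinates, whose origin is the TCP and whose axes are the flange's). Camera axes: x right, y down, z forward; pixel columns grow to the right and rows downward; lengths in m; the calibration is good to about 2 mm. A picture is of the moment at which its call begins: read the wrist's pose just before it. There is no depth.
- bot.hand_in(): hands the job in, once; it reports no verdict.
The state is a dict: "t": time; "q": joint angles; "joint_vel": joint speeds; "joint_torque": joint torques, N m; "eef_pos": TCP position; "tool_rot": TCP orientation; "contact_force": force on the tool from outside, world axes, zero at the start; "torque": the same for the moment, N m; "gripper_width": opening from 0.0 (shut) to 1.0 (fully open).
Only numpy, scipy, OpenCV 4.12 (cv2) and the standard library are available. Lean on these libraries where they do the work, as an engineer would, in place of code of your own. Each camera call takes 0.05 s, during which the arm holds its last target. There are 200 camera calls.

### The job

Take the drill chuck out of the tool rack and fit its taper into the upturned spindle of the portable drilling head: feel for the drive dogs, turn the chuck until its two slots come over them, and lower it fully home without forcing it or letting it drop in. Then swing the clamp lever fully over to lock it, let go, and leave the other things on the bench where they are.

Things in the scene. Friction and masses are not known exactly. Their poses are not given: they have to be found in the camera images.
- drill_chuck: Keyless drill chuck on a steep-taper shank, bare steel, 0.6 to 0.9 kg, standing taper down in one of the rack's three holes (which one varies); it lifts straight up out of it. Origin: on its axis at the underside of its round flange (50 mm diameter, z 0 to 19 mm); z up to the jaws. Above it a 33 mm neck to z = 32, a 41 mm collar to 48, the knurled sleeve to 79, a conical nose and jaws to 97.
- chuck_grip (a point): Point on the chuck's axis at mid-height of the knurled sleeve, a cylinder of 43 mm diameter and 31 mm height: the place to grip. 64 mm above the flange's underside. Axes as the chuck's.
- chuck_slot (a point): Point at the underside of the chuck's flange, 20 mm from its axis in local +x, in the middle of one of its two drive slots. The slots are on the local +x and -x sides, 18 mm wide, cut through the flange's whole height and in to 16 mm from the axis. The chuck fits equally when turned half round.
- stud_end (a point): Lowest point of the chuck, 71 mm below the flange's underside, at the end of its pull stud (14 mm diameter). The taper shank above it is 31 mm in diameter at the flange and 17 mm at 48 mm below it.
- head: Portable drilling head, fixed, standing spindle nose up: grey gear housing 124 x 124 mm, top at z = 104 mm, on a 150 mm square base plate; motor of 86 mm diameter lying out to +x as far as 218 mm from the spindle axis, terminal box on it up to z = 123. Origin: on the spindle axis, on the bench; z up. The spindle nose is a 70 mm steel disc, its flat face at z = 130 mm.
- spindle_mouth (a point): Centre of the taper bore at the spindle face, 130 mm above the bench, axes as the head's. The bore is 32 mm in diameter here and 18 mm at 48 mm depth, so it leads the chuck to the centre. Fully home, the flange lies flat on the face and the chuck's origin is at this point. Nothing springs; it stays by its weight. Over 100 N (all contacts added) between chuck and head is forcing; falling in at over 0.3 m/s is dropping.
- dog_tops (a point): Point on the spindle axis level with the tops of the two drive dogs, 8 mm above the face. The dogs stand on opposite sides of the bore, 17 to 33 mm from the axis, 16 mm wide with chamfered tops. Their angle is not measured: the line through them lies within 45 degrees either way of the head's x axis and must be seen or felt. Off the dogs, the chuck's flange lands on them here, 8 mm high.
- clamp_lever (a joint): Angle of the clamp lever in rad: starts open between 0 and 0.2; at 0 it leans 40 degrees from upright to the head's -x, and it swings over the top to lean 40 degrees to +x at 1.4 (clamped, end stop). Stiff (0.3 N m), stays where left. It turns a cam in over the pull stud inside, so it is swung only with the chuck home.
- lever_ball (a point): Centre of the black ball (28 mm diameter) at the end of the clamp lever's arm, a steel rod of 12 mm diameter, 125 mm from the pivot to this point. Rod and ball swing in the upright plane y = -93 mm of the head, clear of the housing.
- lever_pivot (a point): Point on the clamp lever's pivot axis (the head's y axis direction), in the plane of the lever's rod: head x = -11, y = -93, z = 68.5 mm. Axes as the head's. The spindle is in gear and turns only stiffly (0.8 N m), so the dogs keep their angle while the chuck is turned lightly on them.
- rack: Grey plastic tool rack, fixed, 90 x 320 mm, top at z = 88 mm. Origin: on the bench under its centre. Three 36 mm through holes in a row along its y axis at y = -105, 0 and 105 mm; the flanges of the tools lie on its top.
- end_mill_holder: Another tool in the rack: same taper and flange, above it a plain 40 mm cylinder with a hole in its flat top, 55 mm above the flange's underside. Origin as the chuck's. Leave it.
- shell_mill_arbor: Another tool in the rack: same taper and flange, above it a short 38 mm disc and a thin 22 mm spigot with a screw head, 56 mm high. Origin as the chuck's. Leave it.
- wrench: Open-ended wrench, 180 mm, lying flat on the bench between the rack and the head. Leave it.
- bottle: Green glass bottle, 64 mm diameter, 222 mm high. Origin: centre of its underside. Leave it.
- bowl: Red plastic bowl, 170 mm wide, 55 mm high. Origin: centre of its underside. Leave it.
- pipe_flange: Steel weld-neck pipe flange, 104 mm diameter, 34 mm high. Origin: centre of its underside. Leave it.
- welding_square: Magnetic welding square: flat black triangle with steel edges, about 115 mm, 20 mm thick. Leave it.
- elbow: Dark steel pipe elbow of 43 mm diameter lying flat, about 110 mm across. Leave it.
Things that resemble listed ones, but are neither listed nor needed, are in the scene too. Leave any purple look-alike of the drill_chuck alone.

How it is judged:
By the outcome, as a careful person would: the job done as asked, in the order asked, and still so for the second after the job is handed in, with the robot touching nothing.
It also fails if it takes over 72 s, if anything falls off the work surface, if the arm or the gripper's body presses on something with over 40 N, if the wrist force passes 120 N, or if a joint passes its speed limit or range.

## Working session

There is one attempt and no reset: what is moved stays moved. The work goes in short steps, Python scripts to look and compute and a tool call to move; the robot and the scene stay as the last step left them, time stands still between calls to the robot, and variables do not carry over. Pictures are saved under pics/ and viewed, about 8 in all and at most 12, crops included, and the job is handed in when it is done.

Besides the shell and the picture viewer there is one more tool, called after "Request:" as name(argument=value, ...), one argument or row to a line, values as JSON. move_arm: Moves the arm, as the interface text tells. Its arguments: {"type":"object","properties":{"commands":{"type":"string"},"force":{"type":"number"}},"required":["commands"]}

```bash
ls; mkdir -p pics; cat > h.py <<'E'
import numpy as np, cv2
from scipy.spatial.transform import Rotation as R
from station import bot
def shot(n,f=None):
    o=bot.get_obs(); c=bot.read_camera(n)
    if f: cv2.imwrite('pics/'+f,c['img'][:,:,::-1])
    K=np.array(c['K'])
    if n=='wrist':
        H=np.array(c['hand_eye']); q=o['tool_rot']; T=np.eye(4)
        T[:3,:3]=R.from_quat([q[1],q[2],q[3],q[0]]).as_matrix(); T[:3,3]=o['eef_pos']
        M=T@H; Rc=M[:3,:3]; p=M[:3,3]
    else:
        Rw=cv2.Rodrigues(np.array(c['rvec'],float))[0]; Rc=Rw.T; p=-Rc@np.array(c['tvec'],float).ravel()
    return c['img'],K,Rc,p
def ray(cam,u,v,z):
    _,K,Rc,p=cam; d=Rc@np.linalg.inv(K)@[u,v,1]; return p+d*(z-p[2])/d[2]
def proj(cam,X):
    _,K,Rc,p=cam; x=K@(Rc.T@(np.array(X)-p)); return x[:2]/x[2]
E
python3 - <<'E'
from h import *
import pickle
o=bot.get_obs();print(o)
for n in('scene','top'):
    c=shot(n,n+'0.png'); print(n,c[3],c[2][:,2],c[1][0]); pickle.dump(c,open(n+'0.pkl','wb'))
E
```

```text
pics
{'t': 0.0, 'q': array([ 1.13391058,  0.47778271,  0.022322  ,  1.55646196, -0.01148827,
        1.10929507, -0.08310778]), 'joint_vel': array([-1.15092251e-03, -1.06657546e-03, -6.43070382e-05, -2.06717305e-03,
        1.31334435e-03,  5.64452177e-04,  2.77479623e-04]), 'joint_torque': array([-4.57132901e-04, -5.96451974e+01,  1.60766412e+00, -2.81197840e+01,
        1.24962896e-02,  9.34459706e-03, -4.86027986e-06]), 'eef_pos': array([ 0.21775366, -0.63828191,  0.2303326 ]), 'tool_rot': array([-8.83494704e-04,  9.86514648e-01,  1.63670467e-01, -2.16133324e-04]), 'contact_force': array([ 0.38629611,  0.85556418, -0.38898767]), 'torque': array([-0.03156574,  0.04128691, -0.01984042]), 'gripper_width': 1.002589812422522}
scene [ 1.22152459 -0.09926336  0.86260252] [-0.69383317  0.0969828  -0.71357541] [436.07007129   0.         320.73261156]
top [0.39369505 0.01582729 1.86817367] [ 0.07311672 -0.00515807 -0.99731005] [603.89787291   0.         314.11854029]
```

View pics/scene0.png

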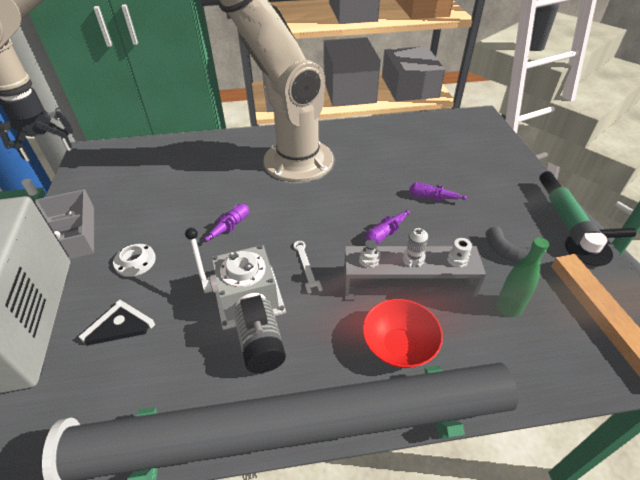

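View pics/top0.png

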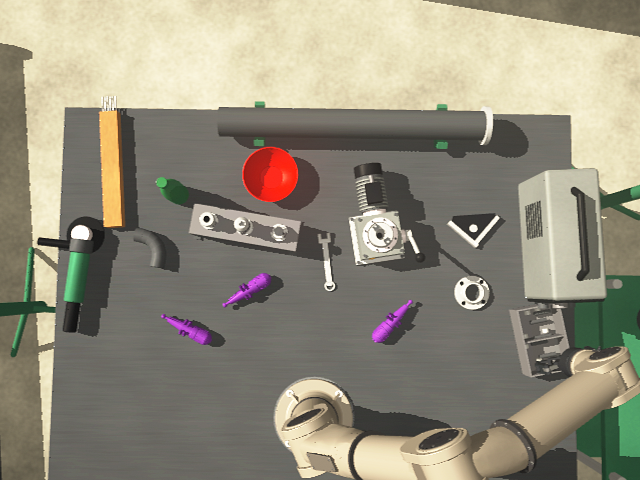

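The chuck stands in the rack's middle hole (scene ~(417,247), top ~(242,225)). The head is at top ~(380,236), motor to +x, and the lever ball at top ~(420,257). I'll get a finer crop and first numbers.

```bash
python3 - <<'E'
from h import *
import pickle
t=pickle.load(open('top0.pkl','rb')); s=pickle.load(open('scene0.pkl','rb'))
cr=cv2.resize(t[0][150:275,185:435],None,fx=3.2,fy=3.2,interpolation=3)
cs=cv2.resize(s[0][215:315,175:305],None,fx=3,fy=3,interpolation=3)
cs2=cv2.resize(s[0][215:315,335:465],None,fx=3,fy=3,interpolation=3)
out=np.zeros((700,800,3),np.uint8); out[:400]=cr; out[400:700,:390]=cs; out[400:700,400:790]=cs2
out=cv2.resize(out,(685,600))
cv2.imwrite('pics/c1.png',out[:,:,::-1])
print('chuck top',ray(t,240.5,224,.17),'scene',ray(s,419,231,.185))
print('spindle',ray(t,380,236,.13),ray(s,241,267,.13))
print('ball',ray(t,420,257,.16),ray(s,191,234,.16))
print('motor end',ray(t,368,165,.06))
E
```

```text
chuck top [0.5674835  0.21560607 0.17      ] scene [0.57003116 0.21179718 0.185     ]
spindle [ 0.54234961 -0.1833121   0.13      ] [ 0.56491679 -0.18737984  0.13      ]
ball [ 0.48162535 -0.29363169  0.16      ] [ 0.47268951 -0.29534004  0.16      ]
motor end [ 0.76388184 -0.1537693   0.06      ]
```

View pics/c1.png

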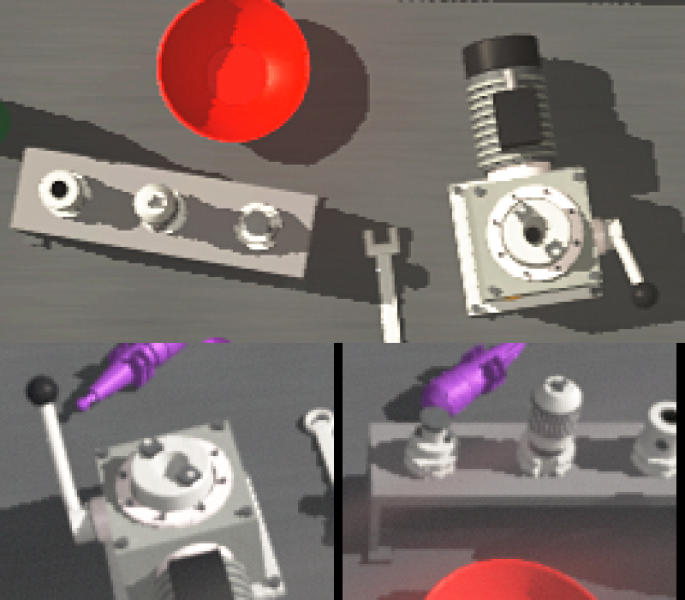

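```bash
cat >> h.py <<'E'
def pose():
    o=bot.get_obs(); q=o['tool_rot']; return o,np.array(o['eef_pos']),R.from_quat([q[1],q[2],q[3],q[0]])
def plan(X,yaw=None):
    o,p,r=pose()
    print('t',round(o['t'],2),'p',p.round(4),'F',np.round(o['contact_force'],1),'T',np.round(o['torque'],2),'w',round(o['gripper_width'],3))
    x=r.as_matrix()[:,0]; y=np.degrees(np.arctan2(x[1],x[0])); print('yaw',y.round(2),'zax',r.as_matrix()[:,2].round(4))
    d=r.inv().apply(np.array(X)-p)*100; print('tool shift cm',d.round(2), 'rows',np.ceil(np.linalg.norm(d)/4.1))
    if yaw is not None:
        w=(yaw-y+180)%360-180; print('rz (tool)',-w)
E
python3 - <<'E'
from h import *
import pickle
t=pickle.load(open('top0.pkl','rb')); s=pickle.load(open('scene0.pkl','rb'))
print(bot.read_camera('wrist')['hand_eye'])
print('chuck',ray(t,241.6,221.2,.183),ray(s,418.7,230.2,.183))
print('bore',ray(t,380.3,235.4,.13),ray(s,241.9,262.5,.13))
plan([.50,-.185,.36])
E
```

```text
[[ 8.84757273e-04 -9.66017537e-01 -2.58475020e-01  6.44782799e-02]
 [ 9.99999609e-01  8.54604904e-04  2.29010919e-04 -5.44141667e-04]
 [-3.34543933e-07 -2.58475122e-01  9.66017915e-01 -1.42623260e-01]
 [ 0.00000000e+00  0.00000000e+00  0.00000000e+00  1.00000000e+00]]
chuck [0.57408188 0.21117092 0.183     ] [0.5655493  0.21283162 0.183     ]
bore [ 0.5441019  -0.18417047  0.13      ] [ 0.55177103 -0.18508995  0.13      ]
t 0.15 p [ 0.2178 -0.6384  0.2306] F [-0.2  0.1 -0.4] T [-0.02  0.03  0.01] w 1.002
yaw 18.84 zax [-6.0e-04  1.3e-03 -1.0e+00]
tool shift cm [ 41.35 -33.82 -12.9 ] rows 14.0
```

Request:
move_arm(
  commands="1 2 -1.4 -1.2 0 0 0;1 3 -2.05 -1.2 0 0 0;1 3 -2.05 -1.2 0 0 0;1 3 -2.05 -1.2 0 0 0;1 3 -2.05 -1.2 0 0 0;1 3 -2.05 -1.2 0 0 0;1 3 -2.05 -1.2 0 0 0;1 3 -2.05 -1.2 0 0 0;1 3 -2.05 -1.2 0 0 0;1 3 -2.05 -1.2 0 0 0;1 3 -2.05 -0.9 0 0 0;1 3 -2.05 0 0 0 0",
)

```text
t: 1.15
eef_pos: [0.4734, -0.2979, 0.3625]
tool_rot: [0.001, 0.987, 0.164, 0.001]
contact_force: [0.6, -1.3, 0.6]
gripper_width: 1.002
```

Request:
move_arm(
  commands="1 3 -2.05 0 0 0 0;1 3 -2.05 0 0 0 0;1 3 -2.05 0 0 0 0;1 2.3 -1.6 0 0 0 0;1 1 -1 0 0 0 0;1 0 0 0 0 0 0;1 0 0 0 0 0 0",
)

```text
t: 1.73
eef_pos: [0.56, -0.1761, 0.3599]
tool_rot: [-0.0, 0.986, 0.165, -0.0]
contact_force: [-0.5, -0.9, -0.2]
gripper_width: 1.003
```

```bash
python3 - <<'E'
from h import *
import pickle
plan([.56,-.175,.36])
c=shot('wrist','w1.png'); pickle.dump(c,open('w1.pkl','wb')); print(proj(c,[.548,-.1845,.13]),c[1][0,0])
E
```

```text
t 1.73 p [ 0.56   -0.1761  0.3599] F [-0.5 -0.9 -0.2] T [-0.04 -0.02 -0.02] w 1.003
yaw 18.94 zax [-9.e-04  0.e+00 -1.e+00]
tool shift cm [ 0.04 -0.11 -0.01] rows 1.0
[320.8776181  221.45281238] 347.92038845265205
```

View pics/w1.png

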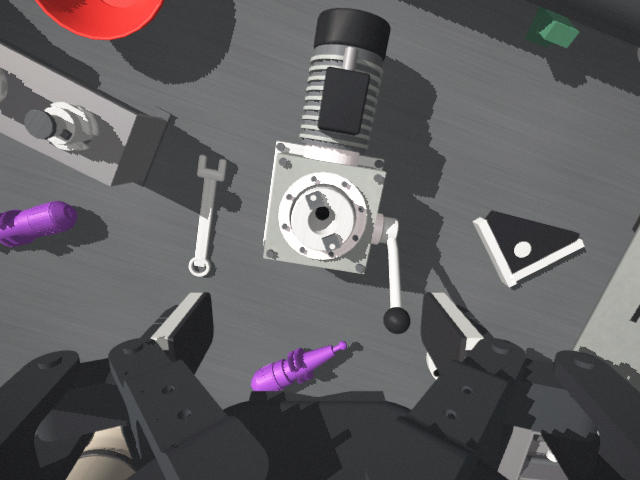

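The head seen close: bore at ~(322,213), housing corners at ~(277,143), (384,160), (371,272), (264,258), ball (397,320). Zooming on the dogs.

```bash
python3 - <<'E'
from h import *
import pickle
c=pickle.load(open('w1.pkl','rb'))
print('bore',ray(c,322,213,.13))
co=[ray(c,*u,.104) for u in((277,143),(384,160),(371,272),(264,258))]; print('housing c',np.mean(co,0))
for i in range(4): d=co[(i+1)%4]-co[i]; print(np.linalg.norm(d),np.degrees(np.arctan2(d[1],d[0]))%90)
print('ball',ray(c,397,320,.164))
# rectify face plane at z=.138 top view: 10 px per mm... 5px/mm, world x up, y left
ctr=np.array([.546,-.185]);S=6
pts=[(ctr[0]+a,ctr[1]+b) for a in(-.05,.05) for b in(-.05,.05)]
src=np.float32([proj(c,[x,y,.138]) for x,y in pts]); dst=np.float32([[300-(y-ctr[1])*1e3*S,300-(x-ctr[0])*1e3*S] for x,y in pts])
w=cv2.warpPerspective(c[0],cv2.getPerspectiveTransform(src,dst),(600,600),flags=cv2.INTER_CUBIC)
cv2.imwrite('pics/rect.png',w[:,:,::-1])
E
```

```text
bore [ 0.55724174 -0.18257752  0.13      ]
housing c [ 0.55609194 -0.18586699  0.104     ]
0.12032555857826499 10.250198767101196
0.1330382288564788 15.047955412073946
0.13058188344455313 11.132231287384172
0.13458514589690987 10.627522337437787
ball [ 0.4792977  -0.29445668  0.164     ]
```

View pics/rect.png

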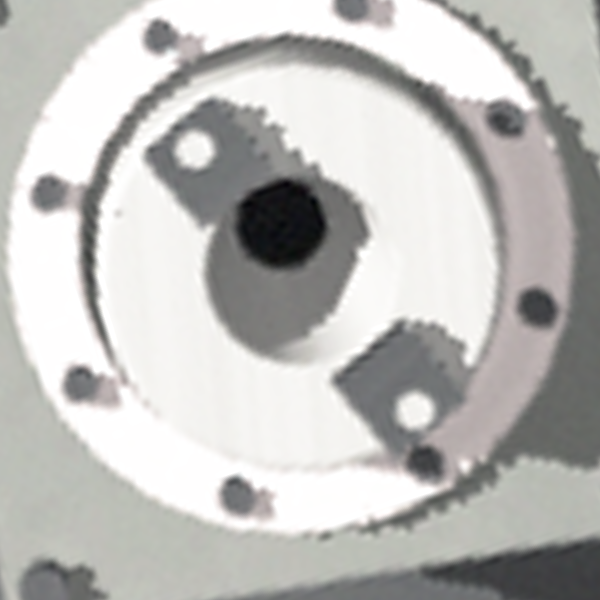

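The dogs show clearly: screws at (195,150) and (414,410) in the rectified view give a dog line ~40° from world x (~29° from head x, in range). The spindle axis is at ≈(0.550,-0.1855), and the lever ball matches its predicted position. Next, the chuck.

Request:
move_arm(
  commands="1 0.8 -1.7 0 0 0 0;1 1.6 -3.6 0 0 0 0;1 1.6 -3.6 0 0 0 0;1 1.6 -3.6 0 0 0 0;1 1.6 -3.6 0 0 0 0;1 1.6 -3.6 0 0 0 0;1 1.6 -3.6 0 0 0 0;1 1.6 -3.6 0 0 0 0;1 1.6 -3.6 0 0 0 0;1 1.6 -3.6 0 0 0 0;1 0.8 -1.7 0 0 0 0;1 0 0 0 0 0 0",
)

```text
t: 2.78
eef_pos: [0.595, 0.2181, 0.3599]
tool_rot: [-0.001, 0.986, 0.166, -0.0]
contact_force: [-0.1, 0.0, -0.4]
gripper_width: 1.002
```

```bash
python3 - <<'E'
from h import *
import pickle
plan([.595,.215,.36])
c=shot('wrist'); pickle.dump(c,open('w2.pkl','wb')); u=proj(c,[.57,.212,.14]); print(u,proj(c,[.57,.212,.107]))
x,y=int(u[0]),int(u[1]); im=c[0][y-60:y+60,x-80:x+80]
im=cv2.resize(im,None,fx=5,fy=5,interpolation=3); print(x-80,y-60); cv2.imwrite('pics/w2.png',im[:,:,::-1]); print(bot.get_obs()['q'].round(2))
E
```

```text
t 2.78 p [0.595  0.2181 0.3599] F [-0.1  0.  -0.4] T [0.02 0.07 0.06] w 1.002
yaw 19.14 zax [-0.001   0.0022 -1.    ]
tool shift cm [-0.1   0.29 -0.01] rows 1.0
[315.31689291 234.09410994] [315.49395736 227.25687051]
235 174
[-0.11  0.36 -0.45  1.47  0.16  1.35 -1.81]
```

View pics/w2.png

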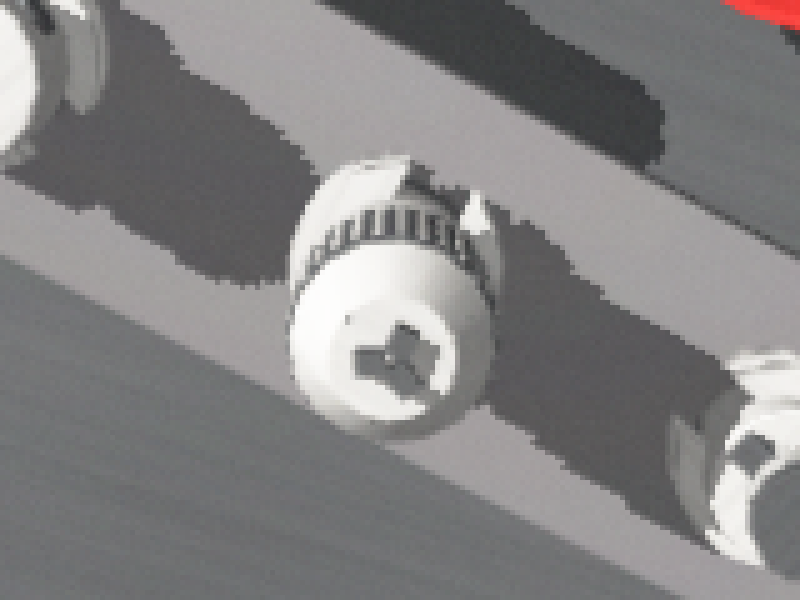

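```bash
python3 - <<'E'
from h import *
import pickle
c=pickle.load(open('w2.pkl','rb'));t=pickle.load(open('top0.pkl','rb')); s=pickle.load(open('scene0.pkl','rb'))
n=ray(c,314.6,245.6,.185); print('nose',n)
# lower silhouette edges of sleeve: x 290..495 around z~.16
print('sides',ray(c,235+290/5,174+330/5,.167),ray(c,235+495/5,174+330/5,.167))
a=ray(c,316.6,205.6,.107); b=ray(c,329.8,212,.107)
for ctr in(n,np.array([.57,.212,0]),np.array([.567,.2125,0])):
  for e in(a,b):
    d=(e-ctr)[:2]; print(np.hypot(*d).round(4),np.degrees(np.arctan2(d[1],d[0])).round(1),end=' | ')
  print(np.linalg.norm(a-b))
print(ray(c,235+415/5,174+405/5,.183))
E
```

```text
nose [0.56981859 0.21235911 0.185     ]
sides [0.56332687 0.23308585 0.167     ] [0.57680168 0.19444652 0.167     ]
0.0256 15.4 | 0.0247 -23.9 | 0.01691733295944329
0.0255 16.3 | 0.0244 -23.3 | 0.01691733295944329
0.0282 13.6 | 0.0274 -21.8 | 0.01691733295944329
[0.56147491 0.20602776 0.183     ]
```

Chuck axis ≈(0.570,0.2124); its rim corners come out at 25 mm radius as they should, slot line ≈ -4° from world x. So after lifting, it needs about +44° of turn. Approaching.

Request:
move_arm(
  commands="1 -1.3 -0.1 1 0 0 0;1 -1.2 -0.2 2.5 0 0 0;1 0 0 3 0 0 0;1 0 0 3 0 0 0;1 0 0 3 0 0 0;1 0 0 2 0 0 0;1 0 0 0.5 0 0 0;1 0 0 0 0 0 0;1 0 0 0 0 0 0",
  force=80,
)

```text
t: 3.58
eef_pos: [0.5723, 0.2071, 0.2115]
tool_rot: [0.0, 0.987, 0.162, 0.001]
contact_force: [-0.2, 0.1, -0.4]
gripper_width: 1.001
```

```bash
python3 - <<'E'
from h import *
plan([.5699,.2124,.130],19)
E
```

```text
t 3.58 p [0.5723 0.2071 0.2115] F [-0.2  0.1 -0.4] T [ 0.   -0.04 -0.01] w 1.001
yaw 18.69 zax [ 1.4e-03 -2.0e-04 -1.0e+00]
tool shift cm [-0.07 -0.59  8.14] rows 2.0
rz (tool) -0.30560106037677315
```

Request:
move_arm(
  commands="1 0 -0.3 1 0 0 0;1 -0.1 -0.3 2 0 0 0;1 0 0 2 0 0 0;1 0 0 2 0 0 0;1 0 0 1.1 0 0 0;1 0 0 0 0 0 0;1 0 0 0 0 0 0",
)

```text
t: 4.17
eef_pos: [0.5687, 0.2141, 0.1298]
tool_rot: [-0.0, 0.987, 0.164, 0.0]
contact_force: [0.8, 0.4, -0.7]
gripper_width: 1.001
```

```bash
python3 - <<'E'
from h import *
plan([.5699,.2124,.130],19)
c=shot('wrist'); u=proj(c,[.57,.212,.185]); print(u)
cv2.imwrite('pics/w3.png',c[0][:,:,::-1])
E
```

```text
t 4.17 p [0.5687 0.2141 0.1298] F [ 0.8  0.4 -0.7] T [ 0.02 -0.01 -0.01] w 1.001
yaw 18.84 zax [ 3.e-04  2.e-04 -1.e+00]
tool shift cm [ 0.06  0.2  -0.02] rows 1.0
rz (tool) -0.16106021391658487
[326.85173305 375.27645596]
```

View pics/w3.png

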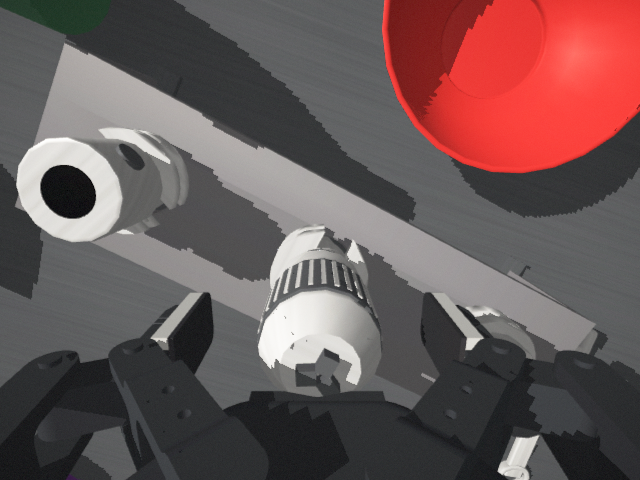

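The chuck sits between the pads (nose ~(322,368), pads at 212 and 422), with the slot at ~(340,240). Measuring the slot angle again from this view, then gripping.

Request:
move_arm(
  commands="1 0.05 0.1 0 0 0 0;0 0 0 0 0 0 0;0 0 0 0 0 0 0;0 0 0 0 0 0 0;0 0 0 0 0 0 0;0 0 0 0 0 0 0;0 0 0 0 0 0 0;0 0 0 0 0 0 0;0 0 0 0 0 0 0",
  force=80,
)

```text
t: 4.97
eef_pos: [0.5695, 0.2134, 0.13]
tool_rot: [-0.0, 0.987, 0.164, 0.0]
contact_force: [-0.4, -0.0, 6.0]
gripper_width: 0.485
```

```bash
python3 - <<'E'
from h import *
plan([.5699,.2124,.130],19)
c=shot('wrist')
cv2.imwrite('pics/w4.png',cv2.resize(c[0][200:400,220:430],None,fx=3,fy=3,interpolation=3)[:,:,::-1])
E
```

```text
t 4.97 p [0.5695 0.2134 0.13  ] F [-0.4 -0.   6. ] T [-0.16  0.2  -0.04] w 0.485
yaw 18.84 zax [ 9.e-04  3.e-04 -1.e+00]
tool shift cm [ 0.    0.11 -0.  ] rows 1.0
rz (tool) -0.1621884975995158
```

View pics/w4.png

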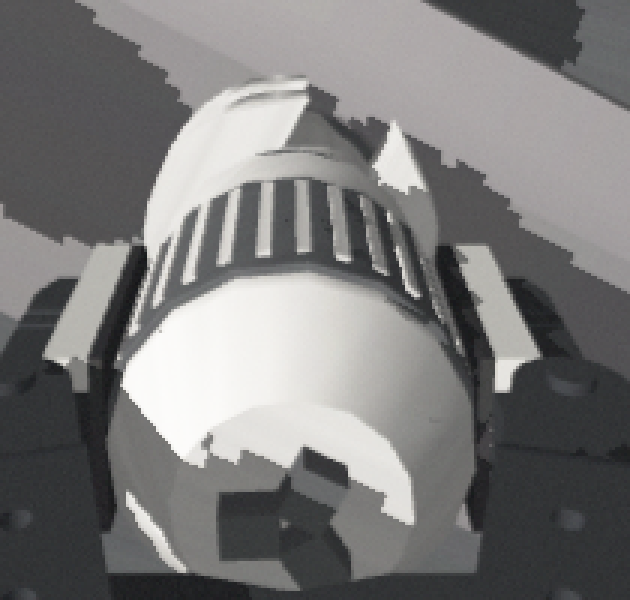

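```bash
python3 - <<'E'
from h import *
o,p,r=pose()
c=shot('wrist')
for z in(.107,.088+.019-.001):
  a=ray(c,323.3,226.7,z); b=ray(c,351.7,240.7,z)
  for ctr in((.5695,.2134),(.5695,.2128)):
    print(z,[(np.hypot(*(e[:2]-ctr)).round(4),np.degrees(np.arctan2(*(e[:2]-ctr)[::-1])).round(1)) for e in(a,b)])
plan([.5695,.2134,.30])
E
```

```text
0.107 [(np.float64(0.0272), np.float64(13.2)), (np.float64(0.0261), np.float64(-21.0))]
0.107 [(np.float64(0.0274), np.float64(14.4)), (np.float64(0.0259), np.float64(-19.8))]
0.106 [(np.float64(0.027), np.float64(13.1)), (np.float64(0.026), np.float64(-21.6))]
0.106 [(np.float64(0.0271), np.float64(14.3)), (np.float64(0.0257), np.float64(-20.4))]
t 5.07 p [0.5695 0.2134 0.13  ] F [-1.2  0.5  5.9] T [-0.25  0.19 -0.04] w 0.486
yaw 18.84 zax [ 1.e-03  3.e-04 -1.e+00]
tool shift cm [ 1.0e-02  0.0e+00 -1.7e+01] rows 5.0
```

Request:
move_arm(
  commands="0 0 0 -0.3 0 0 0;0 0 0 -0.8 0 0 0;0 0 0 -1.5 0 0 0;0 0 0 -2.2 0 0 0;0 0 0 -2.2 0 0 0;0 0 0 -2.2 0 0 0;0 0 0 -2.2 0 0 0;0 0 0 -2 0 0 0;0 0 0 -1 0 0 0;0 0 0 -0.4 0 0 0;0 0 0 0 0 0 0;0 0 0 0 0 0 0",
)

```text
t: 6.07
eef_pos: [0.5684, 0.2127, 0.2758]
tool_rot: [0.0, 0.987, 0.164, -0.001]
contact_force: [-0.9, -0.1, -7.0]
gripper_width: 0.483
```

```bash
python3 - <<'E'
from h import *
plan([.55,-.1855,.29],63)
print(bot.get_obs()['q'].round(2))
E
```

```text
t 6.07 p [0.5684 0.2127 0.2758] F [-0.9 -0.1 -7. ] T [-0.   -0.    0.04] w 0.483
yaw 18.84 zax [-0.0022 -0.001  -1.    ]
tool shift cm [-14.6   37.09  -1.37] rows 10.0
rz (tool) -44.16273569178617
[-0.11  0.37 -0.46  1.65  0.17  1.17 -1.85]
```

Request:
move_arm(
  commands="0 0 0 -0.5 0 0 -3;0 0 0 -0.7 0 0 -6;0 0 0 -0.6 0 0 -7;0 0 0 -0.4 0 0 -7;0 0 0 0 0 0 -7;0 0 0 0 0 0 -7;0 0 0 0 0 0 -5;0 0 0 0 0 0 -2;0 0 0 0 0 0 0;0 0 0 0 0 0 0",
)

```text
t: 6.9
eef_pos: [0.5686, 0.2127, 0.2977]
tool_rot: [-0.0, 0.854, 0.521, -0.001]
contact_force: [0.1, 0.2, -6.7]
gripper_width: 0.488
```

```bash
python3 - <<'E'
from h import *
plan([.55,-.1855,.30],63)
print(bot.get_obs()['q'].round(2))
E
```

```text
t 6.9 p [0.5686 0.2127 0.2977] F [ 0.1  0.2 -6.7] T [ 0.01 -0.02  0.03] w 0.488
yaw 62.76 zax [-2.5e-03 -8.0e-04 -1.0e+00]
tool shift cm [-36.26  16.57  -0.19] rows 10.0
rz (tool) -0.2428922551476944
[-0.01  0.37 -0.6   1.61  0.22  1.23 -1.12]
```

Request:
move_arm(
  commands="0 -1.2 0.5 0 0 0 0;0 -2.5 1.2 0 0 0 0;0 -3.3 1.5 0 0 0 0;0 -3.3 1.5 0 0 0 0;0 -3.3 1.5 0 0 0 0;0 -3.3 1.5 0 0 0 0;0 -3.3 1.5 0 0 0 0;0 -3.3 1.5 0 0 0 0;0 -3.3 1.5 0 0 0 0;0 -3.3 1.5 0 0 0 0;0 -3.0 1.4 0 0 0 0;0 -2.0 1 0 0 0 0",
)

```text
t: 7.9
eef_pos: [0.5505, -0.1779, 0.2989]
tool_rot: [0.001, 0.855, 0.519, -0.001]
contact_force: [0.1, -0.4, -6.3]
gripper_width: 0.485
```

Request:
move_arm(
  commands="0 -0.9 0.4 0 0 0 0;0 -0.3 0.1 0 0 0 0;0 0 0 0 0 0 0;0 0 0 0 0 0 0;0 0 0 0 0 0 0",
)

```text
t: 8.32
eef_pos: [0.5515, -0.1833, 0.2994]
tool_rot: [-0.0, 0.853, 0.523, 0.0]
contact_force: [0.0, 0.3, -6.9]
gripper_width: 0.483
```

```bash
python3 - <<'E'
from h import *
import pickle
plan([.55,-.1855,.24],63)
c=shot('wrist','w5.png'); pickle.dump(c,open('w5.pkl','wb'))
t=shot('scene')
print(proj(t,[.55,-.1855,.13]))
e=cv2.resize(t[0][170:290,165:325],None,fx=3.5,fy=3.5,interpolation=3)
o=np.zeros((600,800,3),np.uint8); o[:420,:560]=e; cw=c[0]; cw=cv2.resize(cw,(240,180)); o[420:600,560:]=cw
cv2.imwrite('pics/s5.png',o[:,:,::-1])
E
```

```text
t 8.32 p [ 0.5515 -0.1833  0.2994] F [ 0.   0.3 -6.9] T [ 0.01 -0.02  0.07] w 0.483
yaw 63.01 zax [ 2.e-04  9.e-04 -1.e+00]
tool shift cm [-0.27 -0.03  5.94] rows 2.0
rz (tool) 0.007152108564156379
[241.69827665 261.93795027]
```

View pics/s5.png

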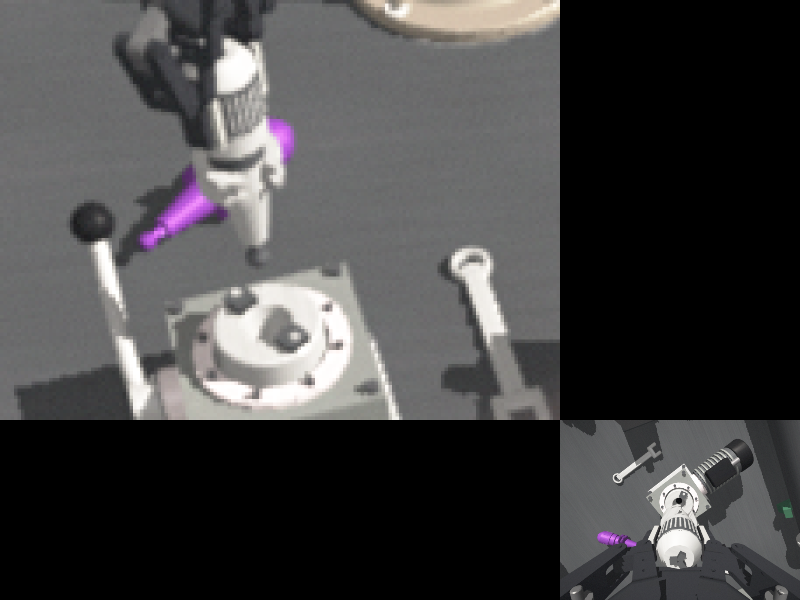

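The stud end hangs over the bore and the slots look aligned with the dogs. Correcting xy and lowering into the bore mouth.

Request:
move_arm(
  commands="0 -0.15 0 0.8 0 0 0;0 -0.12 0 1.5 0 0 0;0 0 0 1.6 0 0 0;0 0 0 1.2 0 0 0;0 0 0 0.8 0 0 0;0 0 0 0 0 0 0;0 0 0 0 0 0 0",
)

```text
t: 9.0
eef_pos: [0.5499, -0.1878, 0.2401]
tool_rot: [-0.0, 0.853, 0.521, -0.0]
contact_force: [1.0, -1.4, -6.4]
gripper_width: 0.487
```

```bash
python3 - <<'E'
from h import *
plan([.55,-.1855,.19],63)
E
```

```text
t 9.0 p [ 0.5499 -0.1878  0.2401] F [ 1.  -1.4 -6.4] T [-0.05 -0.03 -0.01] w 0.487
yaw 62.85 zax [-6.e-04  3.e-04 -1.e+00]
tool shift cm [ 0.21 -0.09  5.01] rows 2.0
rz (tool) -0.14526240686689107
```

Request:
move_arm(
  commands="0 0.1 -0.05 0.5 0 0 0;0 0.1 -0.03 0.8 0 0 0;0 0 0 0.8 0 0 0;0 0 0 0.7 0 0 0;0 0 0 0.4 0 0 0;0 0 0 0 0 0 0;0 0 0 0 0 0 0",
)

```text
t: 9.58
eef_pos: [0.55, -0.1858, 0.208]
tool_rot: [-0.0, 0.853, 0.521, -0.0]
contact_force: [-0.5, -1.1, -6.2]
gripper_width: 0.487
```

```bash
python3 - <<'E'
from h import *
plan([.55,-.1855,.19],63)
E
```

```text
t 9.58 p [ 0.55   -0.1858  0.208 ] F [-0.5 -1.1 -6.2] T [0.   0.   0.06] w 0.487
yaw 62.84 zax [-6.e-04  2.e-04 -1.e+00]
tool shift cm [ 0.03 -0.01  1.8 ] rows 1.0
rz (tool) -0.16428174386788896
```

Request:
move_arm(
  commands="0 0 0 0.3 0 0 0;0 0 0 0.4 0 0 0;0 0 0 0.4 0 0 0;0 0 0 0.4 0 0 0;0 0 0 0.3 0 0 0;0 0 0 0.2 0 0 0;0 0 0 0.2 0 0 0;0 0 0 0 0 0 0",
)

```text
t: 10.25
eef_pos: [0.5499, -0.1858, 0.1858]
tool_rot: [-0.0, 0.853, 0.521, -0.0]
contact_force: [0.4, -0.2, -6.6]
gripper_width: 0.485
```

```bash
python3 - <<'E'
from h import *
plan([.55,-.1855,.172],63)
E
```

```text
t 10.25 p [ 0.5499 -0.1858  0.1858] F [ 0.4 -0.2 -6.6] T [-0.04  0.05  0.  ] w 0.485
yaw 62.84 zax [-6.e-04  2.e-04 -1.e+00]
tool shift cm [ 0.03 -0.    1.38] rows 1.0
rz (tool) -0.16212446106015932
```

Still no contact. Feeling down in 1 mm steps toward the dog tops (expected at TCP ≈0.180).

Request:
move_arm(
  commands="0 0 0 0.1 0 0 0;0 0 0 0.1 0 0 0;0 0 0 0.1 0 0 0;0 0 0 0.1 0 0 0;0 0 0 0 0 0 0;0 0 0 0 0 0 0",
)

```text
t: 10.75
eef_pos: [0.5501, -0.1858, 0.1823]
tool_rot: [-0.0, 0.853, 0.521, -0.0]
contact_force: [-0.1, 0.5, -5.7]
gripper_width: 0.48
```

Request:
move_arm(
  commands="0 0 0 0.1 0 0 0;0 0 0 0.1 0 0 0;0 0 0 0 0 0 0;0 0 0 0 0 0 0",
)

```text
t: 11.08
eef_pos: [0.55, -0.1858, 0.1802]
tool_rot: [-0.0, 0.853, 0.521, -0.0]
contact_force: [0.3, -0.1, -6.0]
gripper_width: 0.484
```

Request:
move_arm(
  commands="0 0 0 0.1 0 0 0;0 0 0 0.1 0 0 0;0 0 0 0 0 0 0;0 0 0 0 0 0 0",
)

```text
t: 11.42
eef_pos: [0.5506, -0.1859, 0.1788]
tool_rot: [0.001, 0.853, 0.522, 0.0]
contact_force: [-0.2, 0.3, -2.1]
gripper_width: 0.482
```

Request:
move_arm(
  commands="0 0 0 0.1 0 0 0;0 0 0 0 0 0 0;0 0 0 0 0 0 0",
)

```text
t: 11.67
eef_pos: [0.5506, -0.186, 0.1771]
tool_rot: [0.0, 0.853, 0.522, 0.0]
contact_force: [1.9, -1.6, -6.8]
gripper_width: 0.488
```

```bash
python3 - <<'E'
from h import *
plan([.55,-.1855,.172],63)
E
```

```text
t 11.67 p [ 0.5506 -0.186   0.1771] F [ 1.9 -1.6 -6.8] T [-0.37 -0.7   0.66] w 0.488
yaw 62.89 zax [ 1.e-03 -5.e-04 -1.e+00]
tool shift cm [ 0.02 -0.07  0.51] rows 1.0
rz (tool) -0.10864879727222387
```

It has passed below the dog tops with only its weight on the wrist, but there is a +0.66 N·m moment: a slot flank is bearing on a dog. Turning with it.

Request:
move_arm(
  commands="0 0 0 0 0 0 -1;0 0 0 0 0 0 -1;0 0 0 0 0 0 0;0 0 0 0 0 0 0",
)

```text
t: 12.0
eef_pos: [0.5501, -0.1862, 0.1772]
tool_rot: [0.0, 0.844, 0.536, -0.0]
contact_force: [2.8, -2.5, -6.5]
gripper_width: 0.488
```

```bash
python3 - <<'E'
from h import *
plan([.55,-.1855,.172],63)
E
```

```text
t 12.0 p [ 0.5501 -0.1862  0.1772] F [ 2.8 -2.5 -6.5] T [-0.52 -0.62  0.04] w 0.488
yaw 64.8 zax [ 0.e+00 -2.e-04 -1.e+00]
tool shift cm [ 0.06 -0.04  0.52] rows 1.0
rz (tool) 1.797344404302038
```

Request:
move_arm(
  commands="0 0 0.06 0 0 0 0;0 0 0 0.1 0 0 0;0 0 0 0.1 0 0 0;0 0 0 0 0 0 0;0 0 0 0 0 0 0",
)

```text
t: 12.42
eef_pos: [0.5505, -0.1861, 0.1751]
tool_rot: [-0.0, 0.844, 0.536, -0.0]
contact_force: [1.1, -1.3, -7.5]
gripper_width: 0.481
```

```bash
python3 - <<'E'
from h import *
plan([.55,-.1855,.172],63)
E
```

```text
t 12.42 p [ 0.5505 -0.1861  0.1751] F [ 1.1 -1.3 -7.5] T [-0.41 -0.31  0.06] w 0.481
yaw 64.84 zax [-5.e-04  0.e+00 -1.e+00]
tool shift cm [ 0.03 -0.07  0.31] rows 1.0
rz (tool) 1.8357461630992589
```

Going down freely; continuing to home.

Request:
move_arm(
  commands="0 0 0.03 0.1 0 0 0;0 0 0 0.1 0 0 0;0 0 0 0 0 0 0;0 0 0 0 0 0 0",
)

```text
t: 12.75
eef_pos: [0.5508, -0.186, 0.1731]
tool_rot: [-0.0, 0.844, 0.536, -0.0]
contact_force: [1.1, -1.2, -7.7]
gripper_width: 0.487
```

Request:
move_arm(
  commands="0 0 0 0.1 0 0 0;0 0 0 0 0 0 0;0 0 0 0 0 0 0",
)

```text
t: 13.0
eef_pos: [0.5507, -0.186, 0.1721]
tool_rot: [-0.0, 0.844, 0.536, -0.0]
contact_force: [0.1, 0.1, -6.4]
gripper_width: 0.489
```

Request:
move_arm(
  commands="0 0 0 0.1 0 0 0;0 0 0 0 0 0 0;0 0 0 0 0 0 0",
)

```text
t: 13.25
eef_pos: [0.5508, -0.186, 0.172]
tool_rot: [0.0, 0.844, 0.536, -0.0]
contact_force: [-3.3, 1.4, 4.5]
gripper_width: 0.483
```

```bash
python3 - <<'E'
from h import *
plan([.55,-.1855,.172],63)
E
```

```text
t 13.25 p [ 0.5508 -0.186   0.172 ] F [-3.3  1.4  4.5] T [0.31 0.97 0.13] w 0.483
yaw 64.84 zax [-2.e-04 -2.e-04 -1.e+00]
tool shift cm [ 0.02 -0.1   0.  ] rows 1.0
rz (tool) 1.8406885009048608
```

Seated: it stopped at TCP z 0.172 (predicted home height) with an 11 N change. Releasing and retreating up.

Request:
move_arm(
  commands="0.6 0 0 0 0 0 0;0.8 0 0 0 0 0 0;1 0 0 0 0 0 0;1 0 0 0 0 0 0;1 0 0 0 0 0 0;1 0 0 -1 0 0 0;1 0 0 -2 0 0 0;1 0 0 -3 0 0 0;1 0 0 -3 0 0 0;1 0 0 -2 0 0 0;1 0 0 -1 0 0 0;1 0 0 0 0 0 0",
)

```text
t: 14.25
eef_pos: [0.5523, -0.1864, 0.2943]
tool_rot: [0.002, 0.844, 0.536, 0.002]
contact_force: [-0.1, -0.7, -0.2]
gripper_width: 0.999
```

```bash
python3 - <<'E'
from h import *
import pickle
plan([.4,-.294,.30],11)
t=shot('scene'); pickle.dump(t,open('s6.pkl','wb')); c=shot('wrist'); pickle.dump(c,open('w6.pkl','wb'))
for z in(.13,.149): print('flange c',z,proj(t,[.55,-.1857,z]))
e=cv2.resize(t[0][190:310,170:310],None,fx=4,fy=4,interpolation=3)
o=np.zeros((600,800,3),np.uint8); o[:480,:560]=e; o[0:480,560:]=cv2.resize(c[0][120:420,250:400],(240,480)); cv2.imwrite('pics/s6.png',o[:,:,::-1])
print(bot.get_obs()['q'].round(2))
E
```

```text
t 14.25 p [ 0.5523 -0.1864  0.2943] F [-0.1 -0.7 -0.2] T [ 0.01 -0.02 -0.02] w 0.999
yaw 64.83 zax [ 0.0049 -0.0016 -1.    ]
tool shift cm [-16.22  -9.21  -0.62] rows 5.0
rz (tool) 53.83417587830168
flange c 0.13 [241.60873776 261.94842963]
flange c 0.149 [240.41361107 256.25525784]
[ 0.57  0.31 -0.44  1.69  0.14  1.18 -0.35]
```

View pics/s6.png

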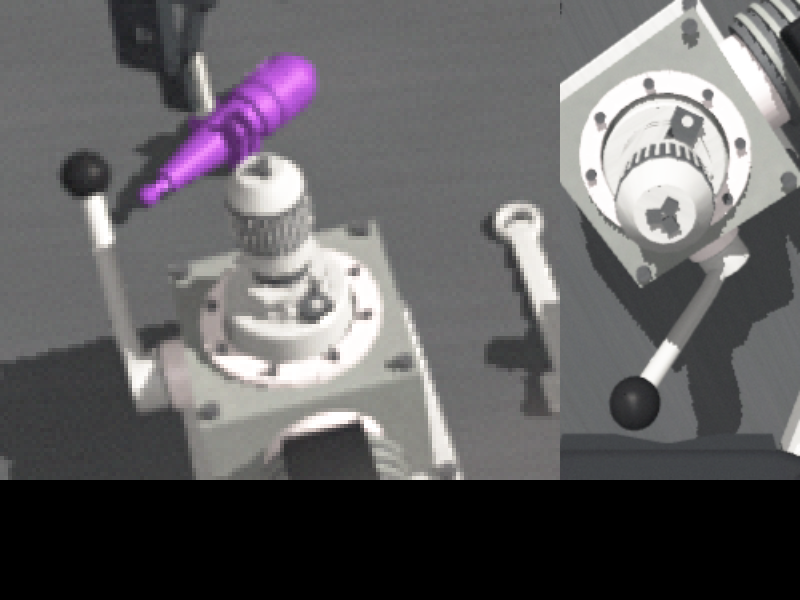

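The chuck is home: a dog stands in its slot and the flange lies on the face. The lever ball is at its open position. Turning the tool to head x and shutting the fingers to push the lever.

Request:
move_arm(
  commands="1 0 0 0 0 0 3;0.5 0 0 0 0 0 6.8;0 0 0 0 0 0 7;0 0 0 0 0 0 7;0 0 0 0 0 0 7;0 0 0 0 0 0 7;0 0 0 0 0 0 7;0 0 0 0 0 0 6;0 0 0 0 0 0 3;0 0 0 0 0 0 0;0 0 0 0 0 0 0",
  force=60,
)

```text
t: 15.27
eef_pos: [0.5502, -0.186, 0.2896]
tool_rot: [-0.0, 0.995, 0.097, -0.001]
contact_force: [0.2, 1.0, -0.0]
gripper_width: 0.004
```

```bash
python3 - <<'E'
from h import *
import pickle
t=pickle.load(open('s6.pkl','rb')); c=pickle.load(open('w6.pkl','rb'))
print('nose exp',proj(t,[.55,-.1857,.227]),'seen ~236.3 231.3')
# ball by dark mask in wrist
im=c[0]; m=(im.max(2)<60).astype(np.uint8)
cs,_=cv2.findContours(m[330:400,270:330],0,2)
b=max(cs,key=cv2.contourArea); (x,y),r=cv2.minEnclosingCircle(b); print('ball px',x+270,y+330,r, ray(c,x+270,y+330,.164))
h=np.radians(11); A=lambda x,y,z: np.array([.55+x*np.cos(h)-y*np.sin(h),-.1857+x*np.sin(h)+y*np.cos(h),z])
print(A(-.091,-.093,.164))
plan(A(-.141,-.093,.29),11)
E
```

```text
nose exp [235.13456355 231.10769427] seen ~236.3 231.3
ball px 296.0 371.57575607299805 16.696077346801758 [ 0.47917139 -0.29500706  0.164     ]
[ 0.47841716 -0.29435495  0.164     ]
t 15.27 p [ 0.5502 -0.186   0.2896] F [ 0.2  1.  -0. ] T [0.03 0.02 0.01] w 0.004
yaw 11.15 zax [-2.8e-03  7.0e-04 -1.0e+00]
tool shift cm [-1.413e+01  9.230e+00 -1.000e-02] rows 5.0
rz (tool) 0.1522034258634335
```

Request:
move_arm(
  commands="0 -1.1 0.7 0 0 0 0;0 -3 2 0 0 0 0;0 -3 2 0 0 0 0;0 -3 2 0 0 0 0;0 -3 2 0 0 0 0;0 -1 0.5 1 0 0 0;0 0 0 3 0 0 0;0 0 0 3 0 0 0;0 0 0 3 0 0 0;0 0 0 2.5 0 0 0;0 0 0 0.5 0 0 0;0 0 0 0 0 0 0",
)

```text
t: 16.27
eef_pos: [0.4284, -0.303, 0.1596]
tool_rot: [-0.001, 0.995, 0.096, -0.002]
contact_force: [0.0, -0.9, -0.4]
gripper_width: 0.002
```

```bash
cat >> h.py <<'E'
h_=np.radians(11); A=lambda x,y,z: np.array([.55+x*np.cos(h_)-y*np.sin(h_),-.1857+x*np.sin(h_)+y*np.cos(h_),z])
def inhead():
    o,p,r=pose(); d=p-[.55,-.1857,0]; print('head xyz mm',1e3*(d[0]*np.cos(h_)+d[1]*np.sin(h_)),1e3*(-d[0]*np.sin(h_)+d[1]*np.cos(h_)),1e3*p[2])
E
python3 - <<'E'
from h import *
plan(A(-.120,-.093,.160),11); inhead()
E
```

```text
t 16.27 p [ 0.4284 -0.303   0.1596] F [ 0.  -0.9 -0.4] T [ 0.02 -0.11 -0.01] w 0.002
yaw 11.06 zax [-0.0037  0.0023 -1.    ]
tool shift cm [ 2.18  0.1  -0.05] rows 1.0
rz (tool) 0.06054651063345773
head xyz mm -141.77035132558126 -91.98193158929928 159.60338681064118
```

Request:
move_arm(
  commands="0 0.8 0.05 0 0 0 0;0 1 0 0 0 0 0;0 0.8 0 0 0 0 0;0 1 0 -0.7 0 0 0;0 1 0 -0.6 0 0 0;0 1 0 -0.5 0 0 0;0 1 0 -0.4 0 0 0;0 1 0 -0.3 0 0 0;0 1 0 -0.2 0 0 0;0 1 0 -0.1 0 0 0;0 0.5 0 0 0 0 0;0 0 0 0 0 0 0",
)

```text
t: 17.27
eef_pos: [0.5314, -0.2836, 0.1891]
tool_rot: [-0.0, 0.995, 0.097, 0.001]
contact_force: [0.4, 0.2, -0.7]
gripper_width: -0.001
```

```bash
python3 - <<'E'
from h import *
plan(A(-.03,-.093,.188),11); inhead()
c=shot('scene'); cv2.imwrite('pics/s7.png',cv2.resize(c[0][170:310,150:310],None,fx=4,fy=4,interpolation=3)[:,:,::-1])
E
```

```text
t 17.27 p [ 0.5314 -0.2836  0.1891] F [ 0.4  0.2 -0.7] T [ 0.   -0.01  0.  ] w -0.001
yaw 11.14 zax [ 1.7e-03  7.0e-04 -1.0e+00]
tool shift cm [0.69 0.05 0.12] rows 1.0
rz (tool) 0.1406888932372965
head xyz mm -36.94539804401475 -92.51401650349958 189.1398519798808
```

View pics/s7.png

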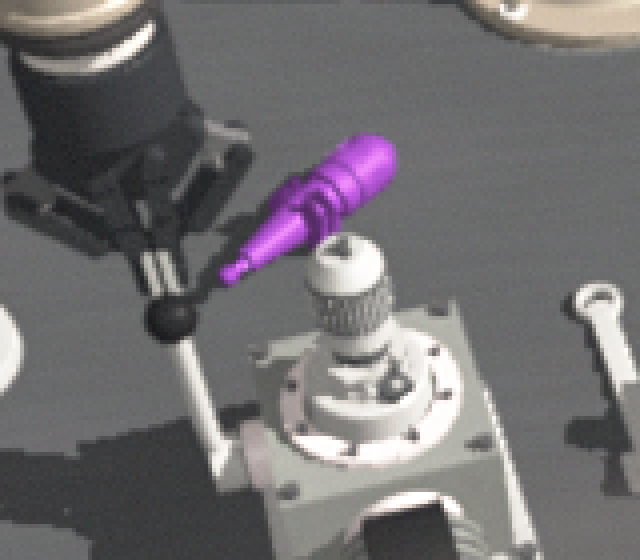

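The ball is at the top of its swing, in front of the fingers and clear of the chuck. Continuing over.

Request:
move_arm(
  commands="0 0.8 0 0 0 0 0;0 1 0 0.1 0 0 0;0 1 0 0.2 0 0 0;0 1 0 0.3 0 0 0;0 1 0 0.35 0 0 0;0 1 0 0.45 0 0 0;0 0.8 0 0.5 0 0 0;0 0.4 0 0.3 0 0 0;0 0 0 0 0 0 0",
)

```text
t: 18.07
eef_pos: [0.5991, -0.2701, 0.166]
tool_rot: [-0.001, 0.995, 0.097, -0.0]
contact_force: [-0.0, 1.0, -0.3]
gripper_width: -0.001
```

```bash
python3 - <<'E'
from h import *
plan(A(.044,-.093,.163),11); inhead()
E
```

```text
t 18.07 p [ 0.5991 -0.2701  0.166 ] F [-0.   1.  -0.3] T [ 0.02 -0.01 -0.  ] w -0.001
yaw 11.12 zax [-4.0e-04  1.3e-03 -1.0e+00]
tool shift cm [1.19 0.09 0.3 ] rows 1.0
rz (tool) 0.11626716846654972
head xyz mm 32.06715926501075 -92.17219207426055 165.99487052532405
```

Request:
move_arm(
  commands="0 0.3 0 0.15 0 0 0;0 0.3 0 0.1 0 0 0;0 0.2 0 0.1 0 0 0;0 0 0 0 0 0 0",
)

```text
t: 18.4
eef_pos: [0.6054, -0.2698, 0.1632]
tool_rot: [-0.0, 0.995, 0.096, -0.001]
contact_force: [-1.9, -0.7, -0.9]
gripper_width: -0.002
```

Request:
move_arm(
  commands="0 0.2 0 0.1 0 0 0;0 0.2 0 0 0 0 0;0 0 0 0 0 0 0",
)

```text
t: 18.65
eef_pos: [0.6097, -0.2692, 0.1628]
tool_rot: [0.0, 0.995, 0.096, -0.0]
contact_force: [-3.1, 0.4, -1.0]
gripper_width: 0.004
```

```bash
python3 - <<'E'
from h import *
plan(A(.044,-.093,.163),11); inhead()
c=shot('scene'); m=(c[0].max(2)<50).astype(np.uint8)
print('ball end exp',proj(c,A(.0694,-.093,.1643)))
E
```

```text
t 18.65 p [ 0.6097 -0.2692  0.1628] F [-3.1  0.4 -1. ] T [-0.11  0.75  0.01] w 0.004
yaw 11.02 zax [-5.e-04 -3.e-04 -1.e+00]
tool shift cm [ 0.13 -0.04 -0.02] rows 1.0
rz (tool) 0.023244300906526405
head xyz mm 42.68990462012314 -93.36981639212618 162.77192687290855
ball end exp [201.66779245 286.45433236]
```

Pushing at 3 N (the lever's friction); on in 2 mm steps until the end stop shows.

Request:
move_arm(
  commands="0 0.2 0 0.1 0 0 0;0 0 0 0 0 0 0;0 0 0 0 0 0 0",
)

```text
t: 18.95
eef_pos: [0.61, -0.2696, 0.1619]
tool_rot: [0.0, 0.995, 0.096, -0.002]
contact_force: [-9.6, -0.7, 3.3]
gripper_width: -0.001
```

Request:
move_arm(
  commands="0 0.2 0 0.1 0 0 0;0 0 0 0 0 0 0;0 0 0 0 0 0 0",
)

```text
t: 19.2
eef_pos: [0.6102, -0.2702, 0.1608]
tool_rot: [0.0, 0.995, 0.095, -0.003]
contact_force: [-13.2, -1.9, 5.6]
gripper_width: 0.002
```

Request:
move_arm(
  commands="0 0.2 0 0 0 0 0;0 0 0 0 0 0 0;0 0 0 0 0 0 0",
)

```text
t: 19.45
eef_pos: [0.6103, -0.2705, 0.1605]
tool_rot: [0.0, 0.996, 0.095, -0.005]
contact_force: [-17.5, -1.7, 8.1]
gripper_width: -0.001
```

```bash
python3 - <<'E'
from h import *
plan(A(.044,-.093,.163),11); inhead()
E
```

```text
t 19.45 p [ 0.6103 -0.2705  0.1605] F [-17.5  -1.7   8.1] T [-0.48  3.91 -0.03] w -0.001
yaw 10.86 zax [-0.0102 -0.0017 -0.9999]
tool shift cm [ 0.09 -0.17 -0.25] rows 1.0
rz (tool) -0.14467961403698837
head xyz mm 43.03330026273288 -94.70675374020527 160.49813692655937
```

The end stop is reached: force climbs to 18 N with no travel, at the predicted x (43 mm against 44). Backing off and raising clear.

Request:
move_arm(
  commands="0 -0.6 0 0 0 0 0;0 -1 0 -0.2 0 0 0;0 -1 0 -1 0 0 0;0 -1 0 -2 0 0 0;0 -2 1 -3 0 0 0;0 -2 1 -3 0 0 0;0 -3 1 -3 0 0 0;0 -3 1 -2 0 0 0;0 -3 1 0 0 0 0;0 -2 1 0 0 0 0;0 0 0 0 0 0 0;0 0 0 0 0 0 0",
)

```text
t: 20.45
eef_pos: [0.4451, -0.3628, 0.3031]
tool_rot: [0.001, 0.995, 0.095, 0.001]
contact_force: [0.5, 0.0, -0.4]
gripper_width: -0.005
```

```bash
python3 - <<'E'
from h import *
plan(A(.044,-.093,.163),11)
s=shot('scene'); t=shot('top')
print('ball end exp',proj(s,A(.0694,-.093,.1643)),proj(t,A(.0694,-.093,.1643)), 'nose',proj(s,[.55,-.1857,.227]))
o=np.zeros((600,800,3),np.uint8); o[:400,:480]=cv2.resize(s[0][200:320,165:309],(480,400)); o[:400,480:]=cv2.resize(t[0][150:300,330:450],(320,400)); o[400:,:400]=cv2.resize(s[0][100:400,:600],(400,200)); o[400:,400:]=cv2.resize(t[0][80:380,40:640],(400,200))
cv2.imwrite('pics/f.png',o[:,:,::-1])
E
```

```text
t 20.45 p [ 0.4451 -0.3628  0.3031] F [ 0.5  0.  -0.4] T [ 0.08 -0.04 -0.02] w -0.005
yaw 10.88 zax [ 0.0026 -0.0018 -1.    ]
tool shift cm [18.03 -6.15 14.04] rows 6.0
rz (tool) -0.12388994670783404
ball end exp [201.66779245 286.45433236] [409.80914386 202.63239205] nose [235.13456355 231.10769427]
```

View pics/f.png

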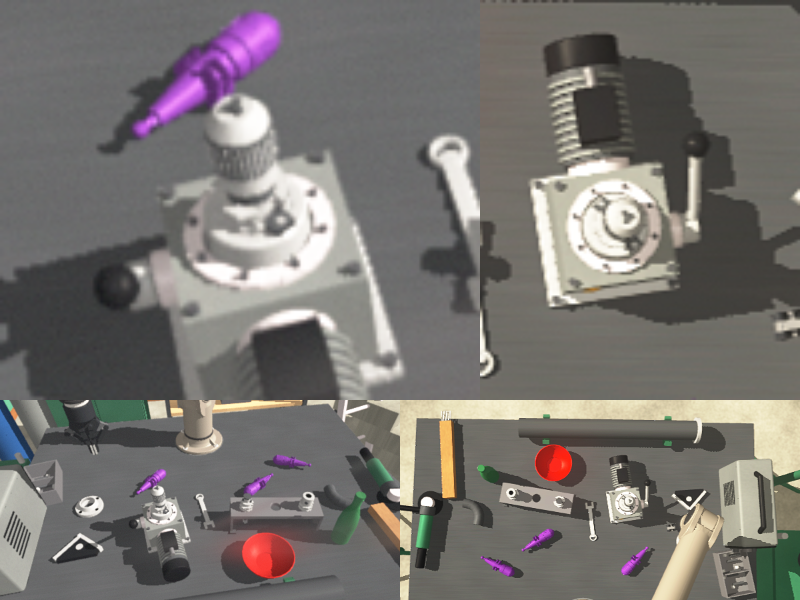

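The lever lies over to +x, with the ball at scene (200,286) and top (411,204), within 2 px of its clamped position. The chuck is home and the other things are where they were. Handing in.

```bash
python3 -c "
from station import bot
print(bot.hand_in())"
```

```text
the job is handed in; nothing more can be done
None
```

The chuck is fully home in the spindle and the clamp lever is over at its end stop. I handed the job in at about 20.5 s of the 72 s, with the gripper clear of everything.

- **Fitting the chuck:** I lifted it from the rack's middle hole and turned it about 44° to match the dog line, which lies about 29° from the head's x axis. Feeling down, there was only about 4 N of contact at the dog tops. One slot flank bore on a dog at 0.66 N·m, and a further 2° turn relieved it.
- **Seating:** it stopped at the predicted height (TCP z = 0.172 m) with about an 11 N change in wrist force. After release, the nose appeared within about 1 px of where a home chuck should be, with a dog visible in its slot.
- **Clamping:** I pushed the lever over with the fingers shut. The force then rose to about 19 N with no further travel, at head x = 43 mm against 44 mm predicted. After backing off, the ball was within 2 px of its clamped position in both camera views.
- **Other things:** in the last pictures they look to be where they were; I checked this by eye, not by measurement.

No check failed. The first rough spindle positions from the top and scene cameras differed by about 20 mm, mostly from my misread pixel. The close-up wrist view settled it, and the fit bore it out.

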